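# Set the dispenser to fill the beaker

## Task

Set up the bench dispenser to fill the glass beaker: push its swinging spout arm round with a closed fingertip until the spout is over the middle of the beaker, and then push the red tap lever round until it stops, in line with the pipe (fully open). Only push: do not grip or lift anything, and leave the beaker, the other vessels and everything else on the bench standing where they are.

Things in the scene. Friction and masses are not known exactly. Their poses are not given: they have to be found in the camera images.
- dispenser: Fixed dispenser: grey round foot (100 mm across) with a steel column; from the foot a steel pipe (14 mm thick, centre 32 mm above the bench) runs to a brass tap (block 40 x 44 mm, top 56 mm above the bench). Nothing of it is higher than 175 mm. Origin under the column, on the bench; x away from the robot, y left, z up. The tap stem is at x = -50, y = -280 mm in this frame
- spout_arm (a joint): Angle of the spout arm about the upright column (rad), counter-clockwise positive from above; 0 = it points along the dispenser's -x (to the robot), positive = more to its -y (right). Range -1.3 to 1.3; starts between the middle and right vessels. Friction about 0.14 N m (1.6 N at 85 mm); stays where it is left
- spout_pivot (a point): Point on the column axis at the arm's centre line, 152 mm above the bench. The arm is a level round steel tube 12 mm thick, reaching 150 mm out from here, with two blue collars 18 mm thick at 30 to 40 and 122 to 132 mm. The grey hub has 19 mm radius
- spout_tip (a point): Lower end of the blue spout that hangs from the free end of the arm, 150 mm from the column axis, 122 mm above the bench: it passes above all three vessels without touching
- tap_lever (a joint): Angle of the red tap lever about its upright stem (rad): 0 = closed, pointing along the dispenser's -x (across the pipe, to the robot); it opens clockwise from above to a stop at 1.571, where it points along the dispenser's +y, in line with the pipe, toward the column. Starts at 0 to 0.3. Friction about 0.1 N m (1.6 N at 65 mm); stays where it is left
- tap_pivot (a point): Point on the tap's stem axis at the mid-height of the lever, 84 mm above the bench. The lever is a level red bar 14 mm wide and 12 mm thick (78 to 90 mm above the bench) that reaches 91 mm from the axis; the tap block under it ends within 35 mm of the axis
- tap_tip (a point): Free end of the red tap lever, 90 mm from its stem axis
- beaker: The one plain open glass beaker, 70 mm across, 92 mm high, loose; origin at the centre of its underside, z up. Beaker, flask and bottle stand in front of the column, about 150 mm from its axis, in any order, near -0.95, 0 and +0.95 rad of the spout arm's joint
- flask: Loose conical glass flask with a side arm, 69 mm across, 106 mm high; origin at the centre of its underside. The flask among the vessels in front of the column (another like it stands by the pump at the back)
- open_bottle: Loose white plastic sample bottle, 48 mm across, 112 mm high; origin at the centre of its underside
- tape_roll: Loose roll of tan tape lying flat, 68 mm across, 19 mm high; origin at the centre of its underside
- bottle_cap: Loose white bottle cap, 23 mm across, 17 mm high; origin at the centre of its underside
- lab_timer: Loose white bench timer, 58 x 66 x 20 mm; origin at the centre of its underside
- marker_pen: Loose dark marker pen lying along its own y, 128 mm long, 15 mm thick; origin at the centre of its underside
Mind the look-alikes: they are no part of the job. Leave any orange look-alike of the beaker alone.

How it is judged:
By the outcome, as a careful person would: the job done as asked, in the order asked, and still so for the second after the job is handed in, with the robot touching nothing.
It also fails if it takes over 64 s, if anything falls off the work surface, if the arm or the gripper's body presses on something with over 40 N, if the wrist force passes 120 N, or if a joint passes its speed limit or range.

## Robot

A 7-joint arm with a two-finger parallel gripper is mounted at the origin on a cart in front of the work surface, level with it; the furniture and walls round the work are solid. World frame = base frame: x ahead of the robot, y to its left, z up, the work surface at z = 0. Lengths are in m, angles in rad, forces in N, time in s.
With the tool pointing down it reaches from about 0.425 to 0.95 m from the base axis. Payload 4.7 kg.
Tool frame: the origin (TCP) lies between the finger pads; the fingertips stand 25 mm ahead of it and the grasp point (between the pads) lies 6 mm ahead of it; x points along the fingers, z is the direction in which the jaws open and shut, and the axes are right-handed (so a half turn about x gives the same grasp; the last joint's range is limited). The gripper opens to 85 mm and grips with 20 to 120 N. Pads are 22 mm wide; open, the fingers measure 114 mm over their backs; the gripper's body (76 mm by 85 mm) begins 54 mm behind the grasp point. The pads swing forward as they close: fully open they stand 13 mm farther back than shut.
Start: joints at [1.133, 0.469, -0.049, 1.532, 0.024, 1.141, -0.082], TCP at [0.268, -0.619, 0.256] pointing down, gripper open.
Joint ranges: [-2.59, 2.59], [-0.33, 1.99], [-1.39, 1.29], [0.1, 2.45], [-1.04, 4.18], [0.21, 1.99], [-2.66, 2.66]. Speed limits (rad/s): [2.57, 2.57, 3.14, 3.14, 3.14, 3.14, 3.14].

## Interface

Orientations are given as a 3x3 rotation matrix whose columns are the frame's x, y, z axes.
In Python, from rig import * gives the robot as it stands. Calls block until the motion is done:
- movep(position, orientation): joint-space move of the TCP to a pose.
- move_l(position, attitude=None, feed=0.15, until_force=None): straight line of the TCP; attitude=None keeps the orientation; feed is the mean speed in m/s. With until_force (N) it stops when the force on the tool has changed by that much, and returns True; else False.
- move_joints(angles): joint-space move.
- command_gripper(opening, newtons=None): finger opening in m; newtons is the grip in N (None keeps the last); returns when the fingers have stopped.
- sleep(seconds).
- inverse_kinematics(position, orientation): joint angles nearest the present ones, or None.
- sense(): the state.
- camera(name): name is "scene" or "top" or "wrist"; returns (picture, depth): 480x640x3 uint8, red, green, blue; 480x640 float32, m along the optical axis (not along the pixel's ray), 0 where there is no reading.
- camera_params(name): a dict with "K" (3x3 intrinsics, pixels), "position" and "rotation" of the camera in the world; the wrist camera has in their place "tool_from_camera" (4x4, takes a point from camera to tool coordinates, whose origin is the TCP and whose axes are the tool frame's). Camera axes: x right, y down, z forward; pixel columns grow to the right and rows downward; lengths in m; the calibration is good to about 2 mm. A picture is of the moment at which its call begins: read the wrist's pose just before it. camera_params takes no time and is no camera call.
A pose or a line that the arm cannot do raises Unreachable and nothing moves.
- finish_job(): hands the job in, once; it reports no verdict.
The state is a dict: "time_s": time; "joint_pos": joint angles; "qd": joint speeds; "joint_efforts": joint torques, N m; "position": TCP position; "tcp_rot": TCP orientation; "wrist_force": force on the tool from outside, world axes, zero at the start; "ft_torque": the same for the moment, N m; "finger_gap": finger opening in m.
Only numpy, scipy, OpenCV 4.12 (cv2) and the standard library are available. Lean on these libraries where they do the work, as an engineer would, in place of code of your own. Each camera call takes 0.05 s, during which the arm holds its last target.

## Working session

There is one attempt and no reset: what is moved stays moved. The work goes in short steps, each a Python script; the robot and the scene stay as the last script left them, time stands still between calls to the robot, and variables do not carry over. Pictures are saved under pics/ and viewed, and the job is handed in when it is done.

```bash
ls; mkdir -p pics; python3 - <<'E'
from rig import *
import cv2
for n in ("scene","top"):
    p,d=camera(n); cv2.imwrite(f"pics/{n}0.png",p[:,:,::-1])
    import numpy as np; np.savez(f"{n}0.npz",p=p,d=d)
    c=camera_params(n); print(n,c)
s=sense(); print(s['time_s'],s['position'],s['tcp_rot'],s['finger_gap'])
E
```

```text
pics
scene {'K': array([[552.878789  ,   0.        , 321.14539737],
       [  0.        , 552.878789  , 231.68645906],
       [  0.        ,   0.        ,   1.        ]]), 'position': array([-0.21209808,  0.18519351,  1.22765028]), 'rotation': array([[-0.52343751, -0.66469601,  0.53309697],
       [-0.85193612,  0.41911498, -0.31392275],
       [-0.01476573, -0.6184835 , -0.78565904]])}
top {'K': array([[466.29901778,   0.        , 325.51568647],
       [  0.        , 466.29901778, 246.1488808 ],
       [  0.        ,   0.        ,   1.        ]]), 'position': array([ 0.31667771, -0.27788833,  1.18187045]), 'rotation': array([[-0.04192463, -0.97763685,  0.2060789 ],
       [-0.99911554,  0.04035525, -0.01181476],
       [ 0.00323418, -0.20639196, -0.97846405]])}
0.1 [ 0.26815805 -0.61894292  0.2553662 ] [[-7.06208613e-04  9.17598872e-01  3.97506995e-01]
 [ 1.57498303e-03  3.97507622e-01 -9.17597521e-01]
 [-9.99998510e-01 -2.19485025e-05 -1.72592595e-03]] 0.08532009513918377
```

View pics/scene0.png

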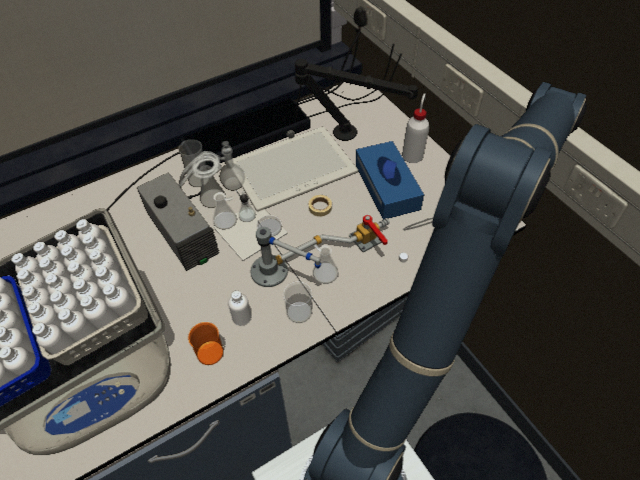

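View pics/top0.png

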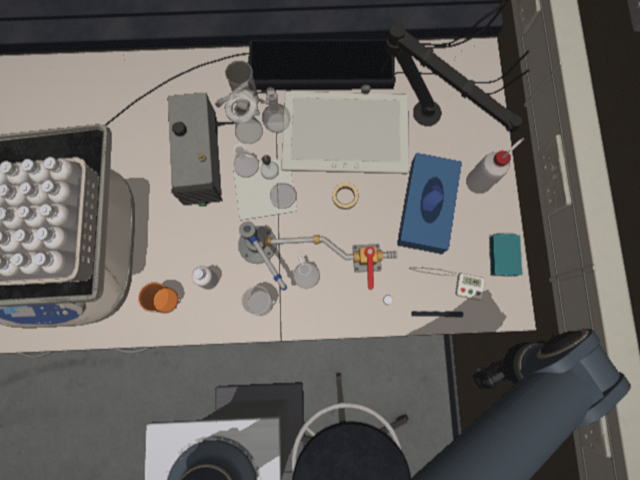

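The top view shows the white bottle at left (203,276), the glass beaker in the middle (258,298), and the flask at right (306,272). The spout tip is at about (283,287), the hub at (250,231), and the tap lever runs from (370,250) to (370,287). I'll zoom in and measure.

```bash
cat > h.py <<'E'
import numpy as np, cv2
def ray(c,u,v):
    d=c['rotation']@np.linalg.inv(c['K'])@np.array([u,v,1.0]); return np.array(c['position']),d
def onz(c,u,v,z):
    o,d=ray(c,u,v); return o+d*(z-o[2])/d[2]
def proj(c,P):
    q=c['rotation'].T@(np.asarray(P)-c['position']); q=c['K']@q; return q[:2]/q[2]
E
python3 - <<'E'
import numpy as np,cv2
a=np.load('top0.npz')['p'][:,:,::-1]
cv2.imwrite('pics/tz0.png',cv2.resize(a[210:330,180:340],None,fx=5,fy=5,interpolation=cv2.INTER_CUBIC))
a=np.load('scene0.npz')['p'][:,:,::-1]
cv2.imwrite('pics/sz0.png',cv2.resize(a[205:335,220:400],None,fx=4.4,fy=4.4,interpolation=cv2.INTER_CUBIC))
E
```

```text
(no output)
```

View pics/tz0.png

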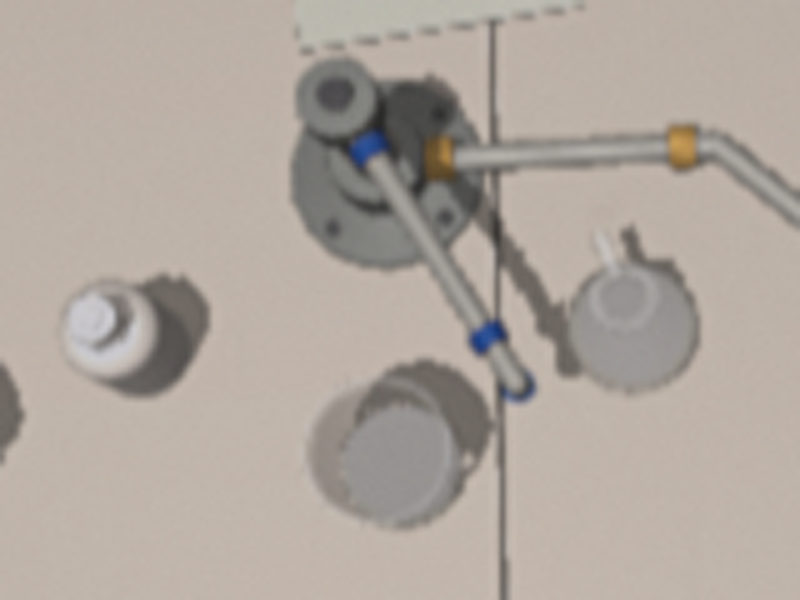

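View pics/sz0.png

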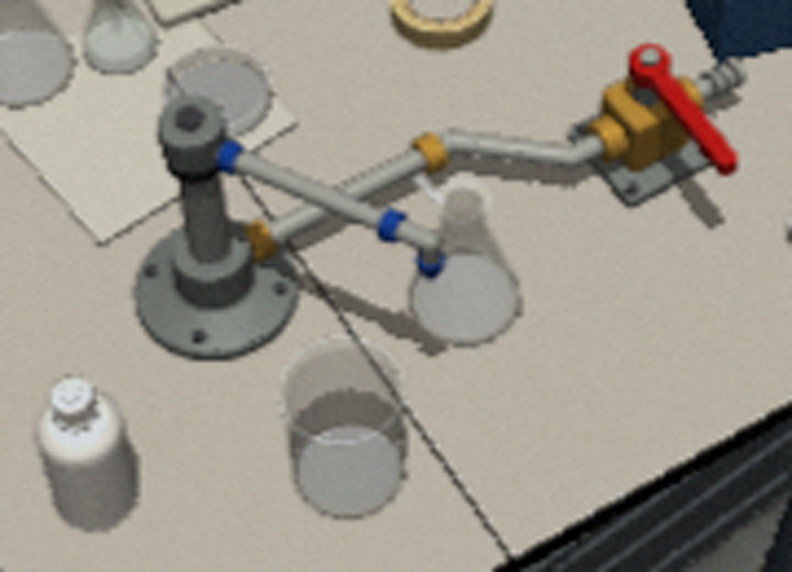

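```bash
python3 - <<'E'
from rig import *
from h import *
ct=camera_params('top');cs=camera_params('scene')
T=lambda x,y:(180+x/5,210+y/5); S=lambda x,y:(220+x/4.4,205+y/4.4)
f=lambda p:np.round(p,4)
print('foot',f(onz(ct,*T(388,172),.012)),f(onz(cs,*S(218,290),.012)))
for z in (.165,.175):print('hubtop',z,f(onz(ct,*T(336,93),z)),f(onz(cs,*S(190,118),z)))
print('col1',f(onz(ct,*T(370,148),.157)),f(onz(cs,*S(229,155),.152)))
print('col2',f(onz(ct,*T(489,336),.157)),f(onz(cs,*S(392,225),.152)))
print('beaker floor',f(onz(ct,*T(400,465),.003)),f(onz(cs,*S(350,474),.003)))
print('beaker rim scene',f(onz(cs,*S(343,390),.092)), 'top', f(onz(ct,*T(378,440),.092)))
print('flask floor',f(onz(ct,*T(635,328),.003)),f(onz(cs,*S(466,290),.003)))
print('bottle cap',f(onz(ct,*T(96,318),.112)),f(onz(cs,*S(73,398),.11)))
# red lever
for n,c in(('top',ct),('scene',cs)):
    p=np.load(n+'0.npz')['p'].astype(int)
    m=((p[:,:,0]>130)&(p[:,:,1]<70)&(p[:,:,2]<70)).astype('uint8')
    k,l,st,ce=cv2.connectedComponentsWithStats(m)
    for i in range(1,k):
        if st[i,4]>60:
            print(n,st[i],ce[i]); pts=np.argwhere(l==i)[:,::-1].astype(np.float32)
            W=np.array([onz(c,u,v,.09)[:2] for u,v in pts]); r=cv2.minAreaRect((W*1000).astype(np.float32)); print(r, np.round(cv2.boxPoints(r)))
E
```

```text
foot [ 0.5748 -0.1182  0.012 ] [ 0.5729 -0.1153  0.012 ]
hubtop 0.165 [ 0.5783 -0.1162  0.165 ] [ 0.5844 -0.119   0.165 ]
hubtop 0.175 [ 0.5758 -0.1178  0.175 ] [ 0.5769 -0.1161  0.175 ]
col1 [ 0.5542 -0.13    0.157 ] [ 0.5593 -0.1289  0.152 ]
col2 [ 0.4667 -0.1817  0.157 ] [ 0.4697 -0.1812  0.152 ]
beaker floor [ 0.4256 -0.1212  0.003 ] [ 0.4257 -0.1213  0.003 ]
beaker rim scene [ 0.4267 -0.1222  0.092 ] top [ 0.4294 -0.1229  0.092 ]
flask floor [ 0.4902 -0.2417  0.003 ] [ 0.4985 -0.2451  0.003 ]
bottle cap [0.4892 0.004  0.112 ] [0.4894 0.0083 0.11  ]
top [497 151  13  12  83] [502.27710843 157.48192771]
((754.9342041015625, -742.5725708007812), (28.012025833129883, 28.124149322509766), 42.201473236083984) [[ 735. -742.]
 [ 754. -762.]
 [ 775. -744.]
 [ 756. -723.]]
top [365 247   9  42 189] [369.76719577 267.52380952]
((491.2318115234375, -391.87359619140625), (19.118921279907227, 98.47804260253906), 86.39279174804688) [[ 441. -398.]
 [ 540. -405.]
 [ 541. -385.]
 [ 443. -379.]]
scene [363 216  24  26 129] [374.89147287 228.42635659]
((494.42523193359375, -397.02325439453125), (99.61599731445312, 19.768245697021484), 1.265567660331726) [[ 444. -388.]
 [ 445. -408.]
 [ 544. -406.]
 [ 544. -386.]]
```

```bash
cat >> h.py <<'E'
C=np.array([.575,-.1168]); B=np.array([.4258,-.1213]); TP=np.array([.533,-.396])
def pose(P,th,r,off,z,sgn=1):
    # finger on the -d side of a bar pointing at a(th) from P
    a=np.array([-np.cos(th),-np.sin(th),0]); d=np.array([-np.sin(th),np.cos(th),0])
    p=np.array([*P,0])+r*a-off*d; p[2]=z
    x=np.array([0,0,-1.]); y=sgn*d; R=np.column_stack([x,y,np.cross(x,y)])
    return p,R
E
python3 - <<'E'
from rig import *
from h import *
thb=np.arctan2(-(B-C)[1],-(B-C)[0]); print('target th',thb,sense()['joint_pos'])
for s in (1,-1):
    for args in ((C,.534,.088,.034,.30),(C,.534,.088,.034,.157),(C,thb,.088,.017,.157),(TP,0,.065,.035,.2),(TP,0,.065,.018,.091),(TP,-.8,.065,.018,.091),(TP,-1.57,.065,.018,.091)):
        q=inverse_kinematics(*pose(*args,s)); print(s,args[1:],None if q is None else np.round(q,2))
E
```

```text
target th 0.030151717347542364 [ 1.13310066  0.4693759  -0.04860063  1.53355067  0.02406303  1.14097565
 -0.08231476]
1 (0.534, 0.088, 0.034, 0.3) [ 0.75  0.28 -0.59  1.75  0.17  1.16  0.65]
1 (0.534, 0.088, 0.034, 0.157) [ 0.74  0.44 -0.59  1.91  0.31  0.88  0.52]
1 (np.float64(0.030151717347542364), 0.088, 0.017, 0.157) [ 0.62  0.36 -0.53  2.01  0.25  0.83 -0.02]
1 (0, 0.065, 0.035, 0.2) [ 0.93  0.48 -0.35  1.68  0.19  1.02  0.52]
1 (0, 0.065, 0.018, 0.091) [ 0.89  0.59 -0.32  1.79  0.24  0.8   0.45]
1 (-0.8, 0.065, 0.018, 0.091) [ 0.72  0.54 -0.19  1.86  0.14  0.76 -0.34]
1 (-1.57, 0.065, 0.018, 0.091) [ 0.55  0.55 -0.06  1.83  0.05  0.76 -1.11]
-1 (0.534, 0.088, 0.034, 0.3) [ 0.32  0.23 -0.05  1.77  0.01  1.14 -2.34]
-1 (0.534, 0.088, 0.034, 0.157) [ 0.25  0.38  0.03  1.93 -0.02  0.83 -2.31]
-1 (np.float64(0.030151717347542364), 0.088, 0.017, 0.157) [-0.64  0.53  1.12  2.07 -0.61  0.92 -2.29]
-1 (0, 0.065, 0.035, 0.2) [ 0.46  0.46  0.3   1.71 -0.16  0.99 -2.33]
-1 (0, 0.065, 0.018, 0.091) [ 0.44  0.58  0.3   1.82 -0.23  0.78 -2.28]
-1 (-0.8, 0.065, 0.018, 0.091) [ 1.35  0.88 -1.18  1.82  0.92  1.11  2.17]
-1 (-1.57, 0.065, 0.018, 0.091) [ 0.97  0.64 -0.65  1.8   0.5   0.86  1.65]
```

```bash
python3 - <<'E'
from rig import *
from h import *
command_gripper(0.0,20)
movep(*pose(C,.534,.088,.036,.30,1))
move_l(pose(C,.534,.088,.036,.159)[0])
s=sense();print(s['time_s'],s['position'],s['finger_gap'],s['wrist_force'])
p,d=camera('top');cv2.imwrite('pics/top1.png',cv2.resize(p[200:330,180:380,::-1],None,fx=4,fy=4))
p,d=camera('scene');cv2.imwrite('pics/sc1.png',cv2.resize(p[170:350,200:420,::-1],None,fx=3.3,fy=3.3))
E
```

```text
3.7583 [ 0.51825277 -0.19272447  0.15985578] -0.00019272514471779562 [ 0.10426887 -0.73766542  0.25314893]
```

View pics/top1.png

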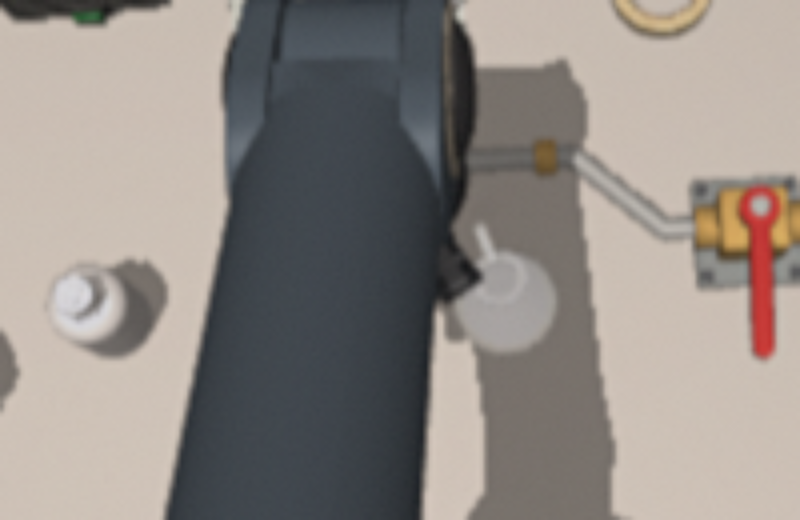

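View pics/sc1.png

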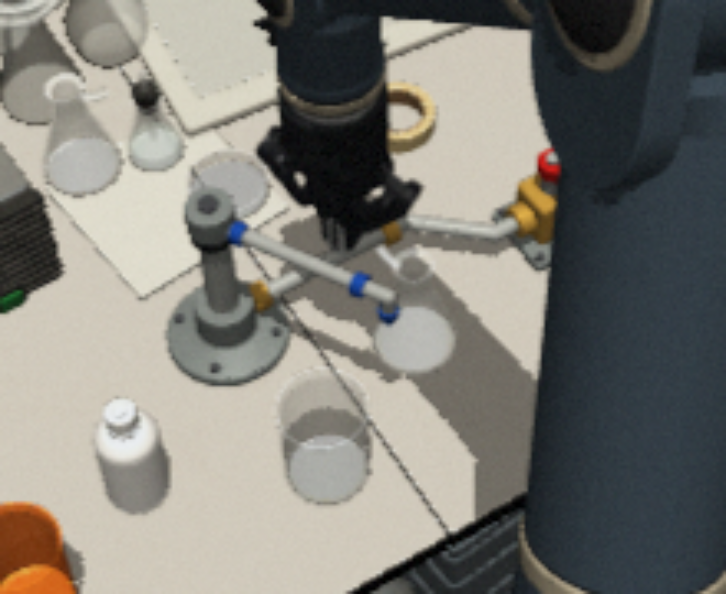

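The fingertip is behind the arm on the flask side and clear of everything. I'll push in an arc and stop slightly short.

```bash
python3 - <<'E'
from rig import *
from h import *
for i,th in enumerate(np.linspace(.534,.08,7)):
    p,R=pose(C,th,.092,.018,.159); move_l(p,R,feed=.06)
    print(np.round(sense()['wrist_force'],2))
print(sense()['time_s'])
p,d=camera('scene');cv2.imwrite('pics/sc2.png',cv2.resize(p[205:335,220:400,::-1],None,fx=4.4,fy=4.4,interpolation=cv2.INTER_CUBIC)); cv2.imwrite('sc2raw.png',p[:,:,::-1])
E
```

```text
[ 0.34  0.31 -0.44]
[-0.43 -0.98 -0.24]
[-0.19  0.25 -0.46]
[ 0.56 -0.24 -0.05]
[-0.43 -0.06 -0.07]
[-0.87 -0.49  0.33]
[-0.35  0.54  0.12]
5.9167
```

View pics/sc2.png

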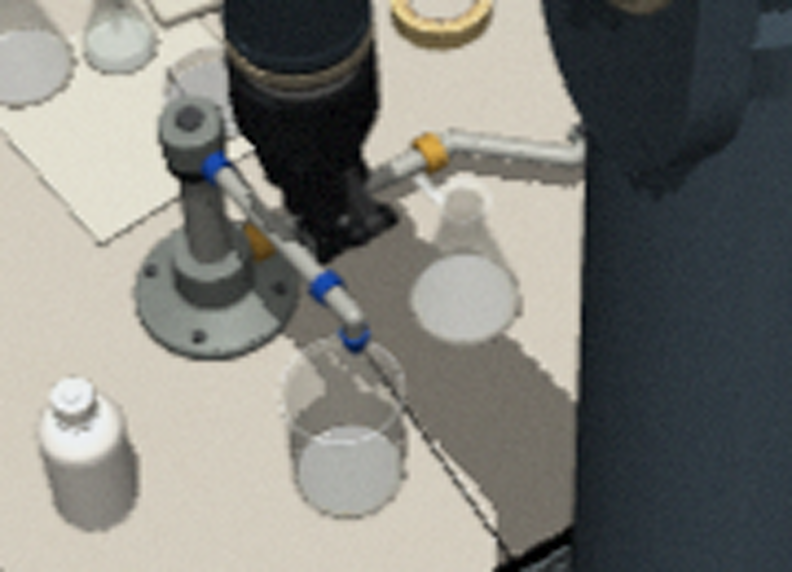

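```bash
cat >> h.py <<'E'
def armth(cs,img):
    p=img.astype(int); m=((p[:,:,2]>p[:,:,0]+60)&(p[:,:,2]>p[:,:,1]+30)).astype('uint8'); m[:205]=0;m[320:]=0;m[:,:240]=0;m[:,345:]=0
    k,l,st,ce=cv2.connectedComponentsWithStats(m)
    for i in range(1,k):
        if st[i,4]>5: print('blue',st[i,4],np.round(ce[i],1),[np.round(onz(cs,*ce[i],z)[:2],4) for z in(.152,.127)])
E
python3 - <<'E'
from rig import *
from h import *
cs=camera_params('scene')
armth(cs,cv2.imread('sc2raw.png')[:,:,::-1])
armth(cs,np.load('scene0.npz')['p'])
print('target tip px',proj(cs,[*B,.122]),'crop',(proj(cs,[*B,.122])-[220,205])*4.4)
E
```

```text
blue 26 [268.2 241.7] [array([ 0.5602, -0.1187]), array([ 0.5782, -0.1257])]
blue 23 [293.2 269. ] [array([ 0.4577, -0.1304]), array([ 0.4732, -0.1377])]
blue 12 [300.5 281.8] [array([ 0.4175, -0.1269]), array([ 0.4321, -0.1342])]
blue 21 [271.4 239.6] [array([ 0.5618, -0.1284]), array([ 0.5798, -0.1357])]
blue 25 [308.  255.3] [array([ 0.4732, -0.1802]), array([ 0.4891, -0.1887])]
blue 7 [316.9 265. ] [array([ 0.4378, -0.1835]), array([ 0.4529, -0.1921])]
target tip px [297.2238709  287.34210772] crop [339.78503198 362.30527398]
```

```bash
python3 - <<'E'
from rig import *
from h import *
cs=camera_params('scene');ct=camera_params('top')
p,R=pose(C,.014,.092,.018,.159); move_l(p,R,feed=.04)
p,R=pose(C,.014,.092,.036,.159); move_l(p,R,feed=.06)
move_l(p+[0,0,.1]); 
p,R=pose(TP,0.0,.065,.06,.27); movep(p,R)
print(sense()['time_s'],sense()['position'])
p,d=camera('scene');cv2.imwrite('pics/sc3.png',cv2.resize(p[205:335,220:400,::-1],None,fx=4.4,fy=4.4,interpolation=cv2.INTER_CUBIC)); armth(cs,p)
p,d=camera('top');cv2.imwrite('pics/top3.png',cv2.resize(p[210:330,180:340,::-1],None,fx=5,fy=5,interpolation=cv2.INTER_CUBIC)); 
print('tip top',(proj(ct,[*B,.122])-[180,210])*5,'scene',(proj(cs,[*B,.122])-[220,205])*4.4)
E
```

```text
8.7 [ 0.46921226 -0.45367778  0.26980118]
blue 21 [267.8 241.9] [array([ 0.5602, -0.1176]), array([ 0.5782, -0.1247])]
blue 23 [290.5 270.6] [array([ 0.4571, -0.1229]), array([ 0.4727, -0.1301])]
blue 10 [296.7 283.8] [array([ 0.4175, -0.1168]), array([ 0.4321, -0.1238])]
tip top [365.0687013 441.7075158] scene [339.78503198 362.30527398]
```

View pics/sc3.png

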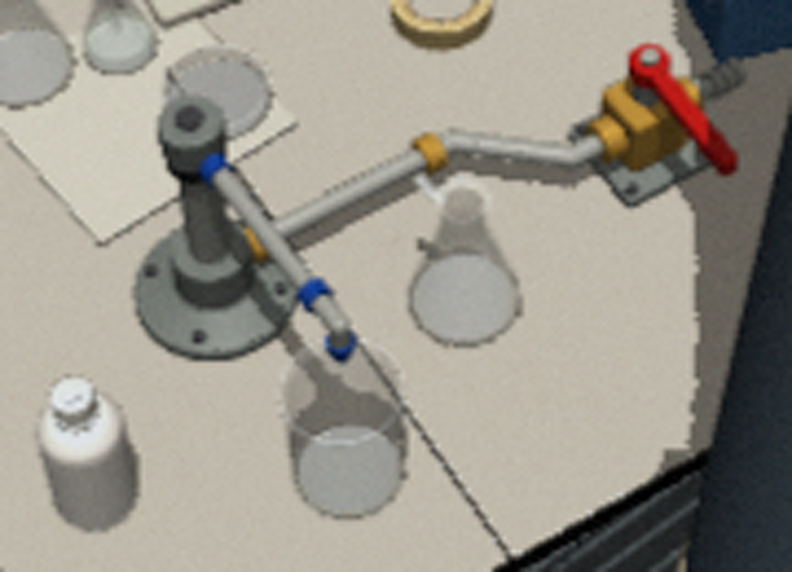

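View pics/top3.png

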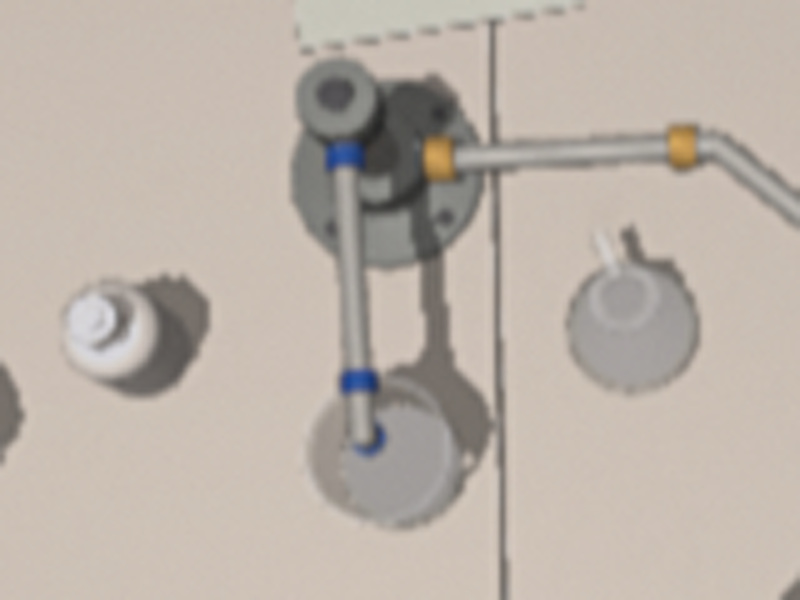

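Spout check: the blue tip is at (370,438) in the top crop, against (365,442) predicted for the beaker centre, so it's within about 2–3 mm. The vessels haven't moved. Next is the tap lever.

```bash
python3 - <<'E'
from rig import *
from h import *
cs=camera_params('scene')
p,R=pose(TP,0.0,.066,.045,.091); move_l([p[0],p[1],.2],R); hit=move_l(p,R,feed=.1,until_force=8); print('down hit',hit)
for th in np.linspace(0,-1.4,9):
    p,R=pose(TP,th,.066,.019,.091); h=move_l(p,R,feed=.07,until_force=12)
    f=sense()['wrist_force'];print(round(th,2),h,np.round(f,1))
    if h: break
print(sense()['time_s'],sense()['position'])
p,d=camera('scene');cv2.imwrite('pics/sc4.png',cv2.resize(p[170:320,260:440,::-1],None,fx=4,fy=4,interpolation=cv2.INTER_CUBIC)); armth(cs,p)
E
```

```text
down hit False
0.0 False [ 0.6 -1.1 -0.4]
-0.18 False [ 0.1 -0.4  0.1]
-0.35 False [0.2 0.2 0.2]
-0.52 False [-1.3  0.   0.4]
-0.7 False [-0.2 -0.3 -0.7]
-0.88 False [ 0.3 -0.1  0.7]
-1.05 False [-0.2  0.1 -0.6]
-1.22 False [ 0.1 -0.6  0.9]
-1.4 False [ 0.4  0.1 -0.6]
13.7917 [ 0.50291085 -0.33432454  0.09094378]
blue 22 [267.7 242. ] [array([ 0.56  , -0.1172]), array([ 0.5779, -0.1243])]
blue 23 [290.5 270.6] [array([ 0.4571, -0.1229]), array([ 0.4727, -0.1301])]
blue 8 [297.4 284.1] [array([ 0.4159, -0.1177]), array([ 0.4305, -0.1247])]
```

View pics/sc4.png

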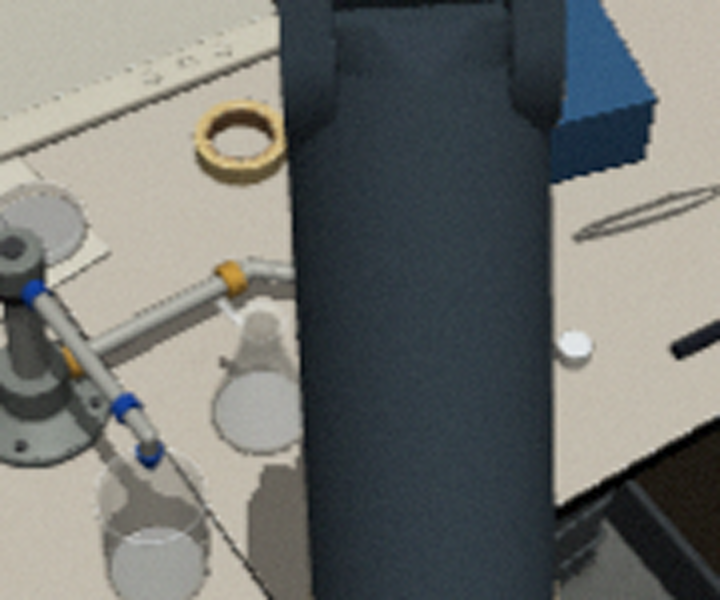

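Nothing else has been disturbed. I'll push on to the stop, gently and under force control.

```bash
python3 - <<'E'
from rig import *
from h import *
cs=camera_params('scene')
for th,off in ((-1.5,.018),(-1.57,.015),(-1.57,.010),(-1.57,.005)):
    p,R=pose(TP,th,.066,off,.091); h=move_l(p,R,feed=.02,until_force=8)
    s=sense();print(th,off,h,np.round(s['wrist_force'],1),np.round(s['position'],4))
    if h: break
p0=s['position']; R=s['tcp_rot']
move_l(p0+np.array([-.03,0,0]),feed=.05)
move_l(p0+np.array([-.03,0,.2]))
movep([.30,-.60,.27],R)
print(sense()['time_s'],sense()['wrist_force'])
p,d=camera('scene');cv2.imwrite('pics/sc5.png',cv2.resize(p[185:335,220:420,::-1],None,fx=4,fy=4,interpolation=cv2.INTER_CUBIC)); armth(cs,p)
p,d=camera('top');cv2.imwrite('pics/top5.png',cv2.resize(p[190:330,180:400,::-1],None,fx=3.6,fy=3.6,interpolation=cv2.INTER_CUBIC)); np.savez('top5.npz',p=p)
E
```

```text
-1.5 0.018 False [-1.2 -1.4  0.3] [ 0.51   -0.3318  0.091 ]
-1.57 0.015 True [-0.1  0.2  0.1] [ 0.5121 -0.3308  0.0903]
18.15 [-0.23459184  0.63826879  0.80035197]
blue 22 [267.7 242. ] [array([ 0.56  , -0.1172]), array([ 0.5779, -0.1243])]
blue 24 [290.5 270.7] [array([ 0.4568, -0.1226]), array([ 0.4724, -0.1297])]
blue 11 [296.6 283.9] [array([ 0.4173, -0.1165]), array([ 0.4319, -0.1235])]
```

View pics/sc5.png

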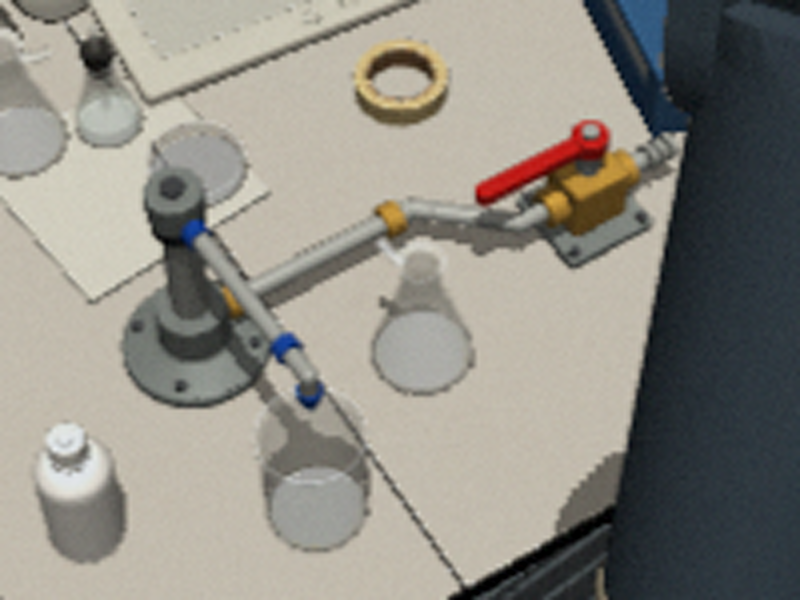

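View pics/top5.png

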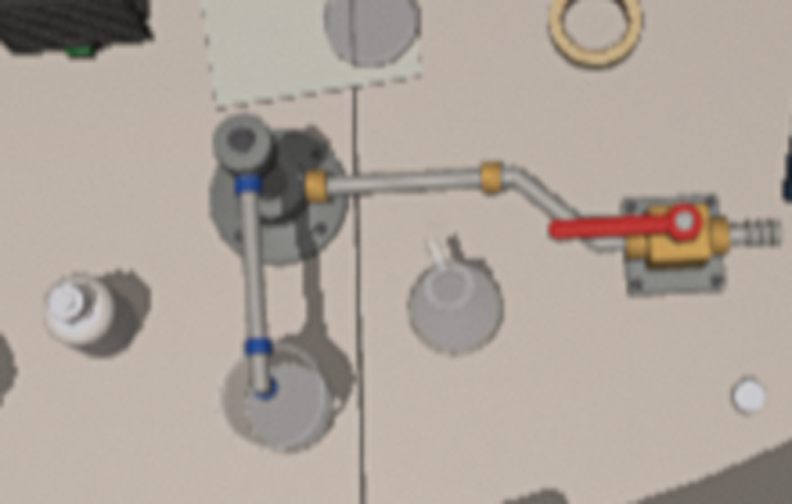

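The lever now looks parallel to the pipe. I'll press once more, harder, to confirm it's at the stop.

```bash
python3 - <<'E'
from rig import *
from h import *
cs=camera_params('scene');ct=camera_params('top')
def lev(p,tag,c):
    p=p.astype(int); m=((p[:,:,0]>130)&(p[:,:,1]<70)&(p[:,:,2]<70))
    m[:, :300]=0; m[:,420:]=0; m[:200]=0; m[300:]=0
    W=np.array([onz(c,u,v,.09)[:2] for v,u in np.argwhere(m)]); l=cv2.fitLine(W.astype(np.float32),cv2.DIST_HUBER,0,.001,.001).ravel()
    print(tag,len(W),'dir rel +y CCW', np.arctan2(-l[0]*np.sign(l[1]),abs(l[1])), 'mean',W.mean(0))
lev(np.load('top5.npz')['p'],'top before',ct)
p,R=pose(TP,-1.555,.07,.05,.091)
movep([p[0],p[1],.27],R); move_l(p,R,feed=.1)
q=p+np.array([.055,0,0]); h=move_l(q,R,feed=.025,until_force=18)
s=sense();print(h,s['position'],s['wrist_force'])
p0=s['position']
move_l(p0+np.array([-.03,0,0]),feed=.05)
move_l(p0+np.array([-.03,0,.2]))
movep([.30,-.60,.27],R); sleep(.5)
p,d=camera('scene'); armth(cs,p);lev(p,'scene',cs)
p,d=camera('top');cv2.imwrite('pics/top6.png',p[:,:,::-1]);lev(p,'top',ct)
print(sense()['time_s'])
E
```

```text
top before 193 dir rel +y CCW 0.007903771 mean [ 0.52870574 -0.35754803]
True [ 0.5122175  -0.32673574  0.09009794] [-0.40819968 -0.63500835  0.90355361]
blue 22 [267.7 242. ] [array([ 0.56  , -0.1172]), array([ 0.5779, -0.1243])]
blue 23 [290.5 270.6] [array([ 0.4571, -0.1229]), array([ 0.4727, -0.1301])]
blue 10 [296.9 284.1] [array([ 0.4165, -0.1168]), array([ 0.4311, -0.1238])]
scene 129 dir rel +y CCW -0.014859752 mean [ 0.53074355 -0.35604813]
top 193 dir rel +y CCW 0.007903771 mean [ 0.52870574 -0.35754803]
26.8917
```

View pics/top6.png

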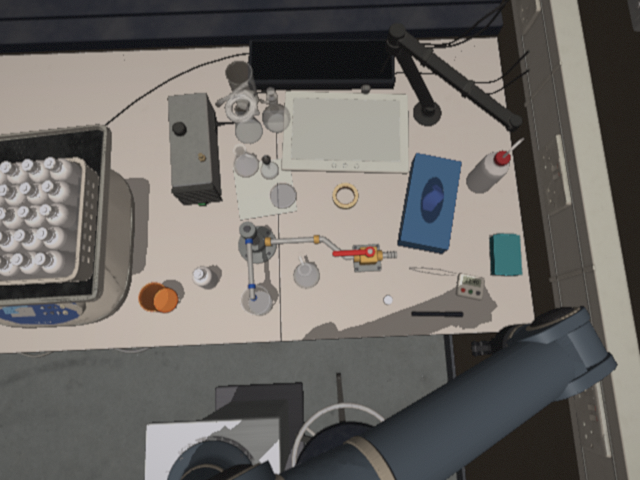

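```bash
python3 -c "
from rig import *
print(finish_job(), sense()['time_s'])"
```

```text
the job is handed in; nothing more can be done
the job is handed in; nothing more can be done
```

The job is done and handed in: the spout is over the middle of the beaker and the tap is fully open. It took about 27 s of the 64 s.

- **Spout:** I pushed the arm round with the closed fingertip from about 0.53 to 0.03 rad. Both cameras put the tip about 2–3 mm to the right of the beaker's centre, which I left as it was.
- **Tap lever:** I pushed it until it stopped. A second push, up to 18 N, didn't move it. The two cameras put it within about 0.015 rad of world +y, one on each side, and in the pictures it lies parallel to the pipe.
- **Everything else:** In the last top picture the beaker, flask, bottle, tape roll, cap, timer, pen and orange look-alike all appear to be where they started. The spout arm hadn't moved after the lever pushes, and the robot was clear of everything.

No checks failed.

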